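# Press the mirror mount's spring corner to the mark and release

## Robot

A 6-joint arm with a two-finger parallel gripper is mounted at the origin on the work surface. World frame = base frame: x ahead of the robot, y to its left, z up, the work surface at z = 0. Lengths are in m, angles in degrees, forces in N, time in s.
With the tool pointing down it reaches from about 0.325 to 0.775 m from the base axis. Payload 5.5 kg.
Tool frame: the origin (TCP) lies between the finger pads; the fingertips stand 11 mm ahead of it and the grasp point (between the pads) lies 8 mm behind it; z points along the fingers, y is the line along which they close (so a half turn about z gives the same grasp; the last joint's range is limited). The gripper opens to 88 mm and grips with 3 to 60 N. Pads are 20 mm wide; open, the fingers measure 115 mm over their backs; the gripper's body (75 mm by 178 mm) begins 61 mm behind the grasp point.
Start: joints at [-78.077, 5.22, 70.514, -0, 104.267, -3.249], TCP at [0.157, -0.579, 0.234] pointing down, gripper open.
Joint ranges: [-164.24, 164.24], [-49.07, 125.15], [9.68, 141.18], [-86.29, 266.29], [3.28, 154.24], [-151.56, 151.56]. Speed limits (degrees/s): [147.25, 147.25, 172.46, 180, 180, 180].

## Interface

Orientations are given as [roll, pitch, yaw] about the fixed x, y, z axes, in that order (R = Rz(yaw) Ry(pitch) Rx(roll)).
In Python, from plant import * gives the robot as it stands.
- The arm moves only by the tool drive_tool, never from a script. Its argument "deltas" is one flat list of numbers, 5 for each row, row after row: the shift along the world's x, y, z in cm, then the turn about the world's z in degrees, then the opening, from -1 (shut) to 1 (fully open), so that 0 is half open. In form: [x, y, z, spin, jaw, x, y, z, spin, jaw, ...]. A call has 1 to 12 rows; each row shifts and turns the commanded pose from where the row before left it; what a row does not reach is not made up. A row lasts 1/8 s, in which the tool goes at most 62.5 mm and 10.7 degrees, less where a joint would pass 70% of its speed; a pose out of reach is approached as far as the arm can. A call is refused whole if a number of a shift passes 6.25 or a number of a turn 10.7, either way. A call with a gripper value outside its range is refused whole. The fingers move at their own pace and stop on an object; "grip_force" is the grip in N (left out, the last holds). Time passes only in rows, so rows that do not move let the fingers close. It gives the time, the measured TCP pose, the force, the opening and the grip force at its end, in the units of the state.
- read_state(): the state, without advancing time (a new reading comes with each control period).
- camera(name): name is "scene" or "top" or "wrist"; returns (picture, depth): 384x512x3 uint8, red, green, blue; 384x512 float32, m along the optical axis (not along the pixel's ray), 0 where there is no reading.
- camera_params(name): a dict with "camera_matrix" (3x3 intrinsics, pixels), "k1" (the pictures are not rectified: a ray, as slopes to the right and down, at radius r is drawn at 1 + k1 r^2 times it, then the intrinsics apply), "R" (3x3) and "t" (3): a world point X has camera coordinates R X + t. Camera axes: x right, y down, z forward; pixel columns grow to the right and rows downward; lengths in m; the calibration is good to about 2 mm. A picture is of the moment at which its call begins: read the wrist's pose just before it. camera_params takes no time and is no camera call; for the wrist camera it gives the pose at the moment of the call.
- hand_in(): hands the job in; it is judged then, once.
Trained networks look in the newest picture that a camera, given by its name, has taken for a name from the list of things; names that differ only in an ending like _2 or _b are one class to them, and where a whole thing is asked for, a point or a joint stands for the part that bears it (a point fixed in the world has none). Each returns a list of dicts, best first, with "conf" (0 to 1); they miss things now and then, are a little off and sometimes report something else, mostly with a low value. They report only what shows in the picture. A call takes as long as a camera call.
- find_in(camera, thing): "location" ([row, column] in pixels, amid what is visible of it).
- outline_of(camera, thing): "pixels" (384x512 bool, what is visible of it) and "location" ([row, column] in pixels, amid what is visible of it).
The state is a dict: "t": time; "qpos": joint angles; "joint_vel": joint speeds; "joint_torque": joint torques, N m; "tool_pos": TCP position; "eef_rot": TCP orientation; "wrist_force": force on the tool from outside, world axes, zero at the start; "wrist_torque": the same for the moment, N m; "gripper_width": opening from 0.0 (shut) to 1.0 (fully open); "grip_force": force on a finger pad.
Only numpy, scipy, OpenCV 4.12 (cv2) and the standard library are available. Lean on these libraries where they do the work, as an engineer would, in place of code of your own. Each camera call takes 0.05 s, during which the arm holds its last target. There are 200 camera calls.

## Task

Check the spring of the telescope mirror mount on the bench: with the fingertips press down the orange pad on the tilt plate's corner until the red pointer stands over the green mark on the scale, without running past the mark, and hold it there for about a second. Then let the corner spring all the way back up and move clear. Only press the pad: do not touch the mirror or the pointer, do not move the mark, and neither shift nor lift the tools, tube and jar.

Things in the scene. Friction and masses are not known exactly. Their poses are not given: they have to be found in the camera images.
- mount: Tilt mount, bolted to the bench. Black base 250 (x) by 270 (y, from -145 to +125) by 12 mm; origin on the bench below the middle of the hinge line; z up. A 150 mm square aluminium plate, 10 thick, sits diamond-wise on the hinge (along the mount's x), free corners towards +y (orange pad) and -y (red pointer).
- hinge (a point): Middle of the plate's hinge line, 75 mm above the bench; the line runs along the mount's x.
- scale (a point): Middle of the white scale, an arc about the hinge line on the mount's -y side, 163 to 197 mm from that line, with black ticks; tops out (with the mark) 270 mm above the bench. Its face looks to the mount's +x, away from the robot.
- pad_top (a point): Centre of the flat top of the orange pad (36 mm across, 13 high) on the plate's +y corner: 80 mm from the hinge along the mount's +y, 93 mm above the bench at rest. Pressing lowers it 0.8 mm per 0.01 rad of tilt; it takes about 4.5 N to start and 0.45 N more per mm (some 14 N at 20 mm). It springs back by itself when let go.
- press_pad: The orange press pad itself; origin at the centre of its underside, 13 mm below its top.
- pointer_tip (a point): Point near the end of the red pointer (4 mm wide), 195 mm from the hinge line. The pointer is fixed to the plate, rising from its -y corner and leaning outward. As the pad is pressed this point travels along the scale, in front of it, towards the mount's +y and up, about 2.4 mm per mm that the pad is lowered.
- index_mark (a point): Centre of the green mark (14 mm wide along the scale), 195 mm from the hinge line in the pointer's plane. Set 25 to 49 mm along the scale from the resting pointer (pad stroke 10 to 20 mm) and stays there. This point's y axis points the way the pressed pointer travels; the pointer stands over the mark when pointer_tip lies at y = 0 here.
- plate (a joint): Tilt of the spring-backed plate, rad: 0 at rest against its stop, growing as the pad is pressed, 0.38 at the hard stop.
- mirror: Round glass mirror, 78 mm across, 4 mm thick, in a low black cell (92 mm across) on the middle of the plate, above the hinge; its face is 90 mm above the bench, 3 mm below the top of the pad. Origin at the centre of its underside. Must not be touched.
- needle: The red pointer as a whole; origin on the hinge line. Must not be touched.
- screwdriver: Loose screwdriver lying on the bench beyond the base's +y edge, about 200 mm long; origin at the underside. Bystander.
- wrench: Loose wrench lying on the bench beyond the base's -y edge, about 180 mm long; origin at the underside. Bystander.
- tube: Short aluminium tube standing on the bench at the mount's +x side, 44 mm across, 60 mm high; origin at the centre of its underside. Bystander.
- jar: Closed jar of screws standing on the bench at the mount's +x side, 54 mm across, 65 mm high; origin at the centre of its underside. Bystander.

How it is judged:
By the outcome, as a careful person would: the job done as asked, in the order asked, and still so for the second after the job is handed in, with the robot touching nothing.
It also fails if it takes over 38 s, if anything falls off the work surface, if the arm or the gripper's body presses on something with over 40 N, if the wrist force passes 120 N, or if a joint passes its speed limit or range.

## Working session

There is one attempt and no reset: what is moved stays moved. The work goes in short steps, Python scripts to look and compute and a tool call to move; the robot and the scene stay as the last step left them, time stands still between calls to the robot, and variables do not carry over. Pictures are saved under pics/ and viewed, at most 11 in all, crops included, and the job is handed in when it is done.

Besides the shell and the picture viewer there is one more tool, called after ">>>" by a JSON object that holds its "fn" and its "kwargs". drive_tool: Moves the arm, as the interface text tells. Its arguments: {"type":"object","properties":{"deltas":{"type":"array"},"grip_force":{"type":"number"}},"required":["deltas"]}

```bash
mkdir -p pics; cat > h.py <<'E'
from plant import *
import numpy as np, cv2
def ray(cam,rc,P=None):
    P=P or camera_params(cam);K=np.array(P["camera_matrix"]);k=P["k1"]
    u=np.array([(rc[1]-K[0,2])/K[0,0],(rc[0]-K[1,2])/K[1,1]]);d=u.copy()
    for _ in range(20): d=u/(1+k*(d@d))
    R=np.array(P["R"]);t=np.array(P["t"])
    return -R.T@t, R.T@np.array([d[0],d[1],1.])
def at_depth(cam,rc,z,P=None):
    o,d=ray(cam,rc,P);return o+z*d
def at_z(cam,rc,h,P=None):
    o,d=ray(cam,rc,P);return o+d*(h-o[2])/d[2]
def proj(cam,X):
    P=camera_params(cam);K=np.array(P["camera_matrix"]);c=np.array(P["R"])@X+np.array(P["t"])
    s=c[:2]/c[2];s=s*(1+P["k1"]*(s@s));return np.array([K[1,1]*s[1]+K[1,2],K[0,0]*s[0]+K[0,2]])
E
python3 - <<'E'
from h import *
ims=[]
for c in("scene","top"):
    im,d=camera(c);np.savez(f"{c}.npz",im=im,d=d);cv2.imwrite(f"pics/{c}0.png",im[:,:,::-1])
    print(c,-np.array(camera_params(c)["R"]).T@camera_params(c)["t"])
    for n in("press_pad","pad_top","mirror","pointer_tip","index_mark","scale","hinge","screwdriver","wrench","tube","jar"):
        for r in find_in(c,n)[:2]:
            l=np.array(r["location"]);i=tuple(l.round().astype(int));z=d[i]
            print(n,round(r["conf"],2),l.round(1),at_depth(c,l,z).round(4))
print(read_state())
E
```

```text
scene [0.98596825 0.46054855 0.93212874]
press_pad 0.6 [234.1 296.5] [0.5861 0.1199 0.0831]
press_pad 0.46 [246.1 306.8] [0.5914 0.1594 0.0895]
pad_top 0.7 [232.4 290.2] [0.5956 0.1088 0.0856]
pad_top 0.55 [245.9 305.5] [0.5954 0.1589 0.094 ]
mirror 0.61 [216.7 298.3] [0.555  0.09   0.0899]
pointer_tip 0.66 [167.  289.1] [0.5235 0.0114 0.1713]
scale 0.98 [234.8 296.1] [0.5881 0.1208 0.0833]
scale 0.59 [265.1 230.9] [ 7.262e-01  5.580e-02 -4.000e-04]
hinge 0.64 [236.1 294.8] [0.986  0.4605 0.9321]
screwdriver 0.78 [310.8 341.2] [0.6076 0.2986 0.021 ]
wrench 0.7 [162.1 274.5] [ 0.4418 -0.1266  0.0027]
tube 0.56 [267.5 231.6] [0.7441 0.0859 0.0557]
jar 0.76 [217.7 217.1] [ 0.6902 -0.0481  0.0442]
top [0.50502748 0.01717609 1.37588402]
press_pad 0.58 [213.7 200.6] [0.5867 0.1609 0.0905]
pad_top 0.46 [217.2 203. ] [0.5769 0.1541 0.0903]
mirror 0.8 [225.7 224.8] [0.5533 0.0932 0.0865]
index_mark 0.61 [224.6 231.2] [0.5563 0.0752 0.0887]
index_mark 0.59 [184.7 281. ] [ 0.6722 -0.0665  0.0609]
hinge 0.96 [226.6 230.7] [0.5506 0.0765 0.0919]
screwdriver 0.67 [213.4 157. ] [0.5919 0.2971 0.022
[... 239 characters left out ...]
88  0.0655]
{'t': 1.2, 'qpos': array([-7.80779626e+01,  5.21910908e+00,  7.05144478e+01, -4.44140479e-04,
        1.04265959e+02, -3.24933645e+00]), 'joint_vel': array([ 0.11494731, -0.04891055, -0.04855091,  0.09117271, -0.07017197,
       -0.03563918]), 'joint_torque': array([-1.53532019e-03, -4.46199846e+01, -4.06508768e+01,  6.98386109e-02,
        1.96264026e-02, -5.26518050e-06]), 'tool_pos': array([ 0.1570165 , -0.57910651,  0.23363158]), 'eef_rot': array([1.79999541e+02, 4.57202700e-04, 1.51712644e+01]), 'wrist_force': array([-0.00719338,  0.73246613,  0.34212648]), 'wrist_torque': array([ 0.0197073 , -0.00020119,  0.01032055]), 'grip_force': 0.0, 'gripper_width': 1.0000880721295655}
```

View pics/scene0.png

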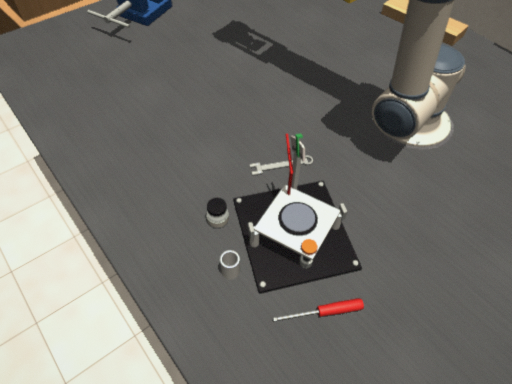

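View pics/top0.png

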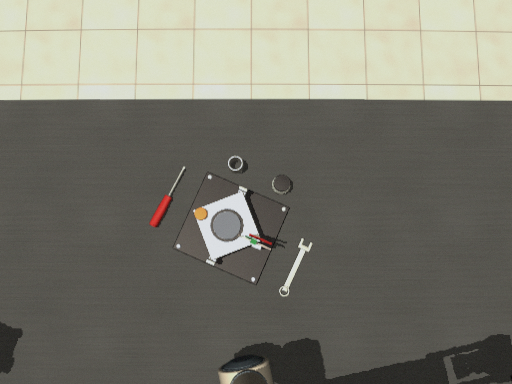

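The scene view shows the pad at about (246,308), the green mark at (140,299) and the red pointer from (135,287) to (195,291). In the top view they are the pad at (213,201), the mirror at (225,225), and green and red at about (241,257). I'll fit the mount pose from colours next.

```bash
cat > fit.py <<'E'
from h import *
def masks(im):
    hsv=cv2.cvtColor(im,cv2.COLOR_RGB2HSV);H,S,V=[hsv[:,:,i].astype(int) for i in range(3)]
    ok=(S>130)&(V>60)
    return dict(orange=(H>6)&(H<20)&(S>170)&(V>150),green=(H>45)&(H<85)&ok,red=((H<5)|(H>172))&ok&(V>80))
E
python3 - <<'E'
from fit import *
for c in("scene","top"):
    f=np.load(c+".npz");im,d=f["im"],f["d"]
    for n,m in masks(im).items():
        k,l,s,ce=cv2.connectedComponentsWithStats(m.astype(np.uint8))
        for i in np.argsort(-s[1:,4])[:2]+1:
            rr,cc=np.nonzero(l==i)
            print(c,n,s[i],ce[i][::-1].round(1),np.median(d[l==i]).round(3),
              "at.093",at_z(c,ce[i][::-1],.093).round(4), "dep",at_depth(c,ce[i][::-1],np.median(d[l==i])).round(3), 'toppt',[(rr[j],cc[j]) for j in (rr.argmin(),rr.argmax())])
    # bolt corners by eye in top
P=camera_params("wrist");s=read_state()
from scipy.spatial.transform import Rotation as Ro
R=Ro.from_euler('xyz',s["eef_rot"],degrees=True).as_matrix()
C=-np.array(P["R"]).T@P["t"]
print("cam in tool",R.T@(C-s["tool_pos"]),"axes in tool (cols x,y,z)\n",(R.T@np.array(P["R"]).T).round(3),P["camera_matrix"])
f=np.load("top.npz");
for p in((176,209.5),(209,284),(279,253),(246,178.5)): print("bolt",at_z("top",p,.013).round(4))
for c in("scene","top"):
    b=(130,270) if c=="scene" else (210,190)
    im=np.load(c+".npz")["im"][b[0]:b[0]+70 if c=="top" else b[0]+130,b[1]:b[1]+100,::-1]
    cv2.imwrite(f"pics/{c}crop.png",cv2.resize(im,None,fx=4.5 if c=="scene" else 7,fy=4.5 if c=="scene" else 7,interpolation=cv2.INTER_CUBIC))
E
```

```text
scene orange [302 240  14  13 151] [246.2 308.8] 0.958 at.093 [0.5897 0.1634 0.093 ] dep [0.59  0.163 0.093] toppt [(np.int64(240), np.int64(306)), (np.int64(252), np.int64(306))]
scene green [296 134   6  22  47] [143.  297.8] 0.922 at.093 [ 0.4039 -0.0833  0.093 ] dep [0.517 0.023 0.256] toppt [(np.int64(134), np.int64(299)), (np.int64(155), np.int64(298))]
scene red [317 298  47  19 533] [306.9 340.7] 0.948 at.093 [0.6325 0.305  0.093 ] dep [0.603 0.292 0.023] toppt [(np.int64(298), np.int64(356)), (np.int64(316), np.int64(320))]
scene red [286 134   8  60 156] [159.9 289.1] 0.981 at.093 [ 0.4607 -0.0526  0.093 ] dep [0.521 0.006 0.19 ] toppt [(np.int64(134), np.int64(286)), (np.int64(193), np.int64(288))]
top orange [206 212   1   4   4] [213.5 206. ] 1.287 at.093 [0.5871 0.1455 0.093 ] dep [0.587 0.146 0.089] toppt [(np.int64(212), np.int64(206)), (np.int64(215), np.int64(206))]
top green [251 239   6   5  15] [241.1 253.3] 1.101 at.093 [0.5105 0.0135 0.093 ] dep [0.51  0.014 0.268] toppt [(np.int64(239), np.int64(252)), (np.int64(243), np.int64(254))]
top red [149 195  23  32 279] [210.7 160. ] 1.354 at.093 [0.5948 0.2744 0.093 ] dep [0.6   0.289 0.022] toppt [(np.int64(195), np.int64(165)), (np.int64(226), np.int64(153))]
top red [250 234  22  11  53] [239.6 262.2] 1.164 at.093 [ 0.5144 -0.0111  0.093 ] dep [ 0.514 -0.009  0.205] toppt [(np.int64(234), np.int64(250)), (np.int64(244), np.int64(269))]
cam in tool [ 7.36125027e-02  1.11596833e-04 -1.50308181e-01] axes in tool (cols x,y,z)
 [[ 0.    -0.962 -0.271]
 [ 1.     0.001 -0.001]
 [ 0.001 -0.271  0.962]] [[292.40701947   0.         256.79498695]
 [  0.         292.40701947 195.51842581]
 [  0.           0.           1.        ]]
bolt [0.7045 0.1443 0.013 ]
bolt [ 0.6055 -0.0779  0.013 ]
bolt [0.4004 0.0143 0.013 ]
bolt [0.4964 0.2336 0.013 ]
```

View pics/scenecrop.png

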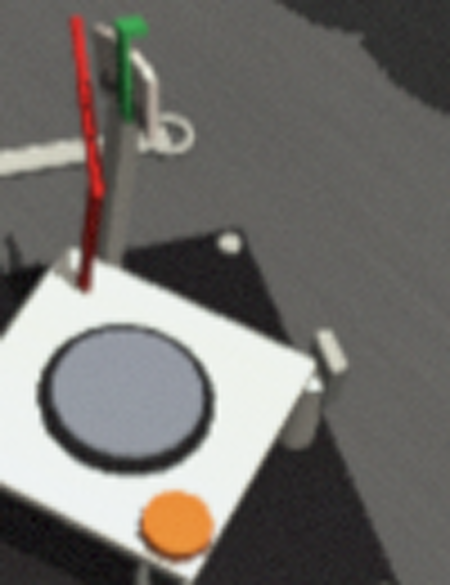

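The crop shows the red pointer left of the green mark on the scale. The bolts and pad give a mount yaw of about -23.8°, with the hinge at (0.556,0.088) and the pad at (0.589,0.162). I'll move the wrist camera to the scale's face side for a good measurement.

>>> {"fn": "drive_tool", "kwargs": {"deltas": [3.8,4.5,1.7,-3.2,-1,3.8,4.5,1.7,-3.2,-1,3.8,4.5,1.7,-3.2,-1,3.8,4.5,1.7,-3.2,-1,3.8,4.5,1.7,-3.2,-1,3.8,4.5,0,-3.2,-1,3.8,4.5,0,-3.2,-1,3.8,4.5,0,-3.2,-1,3.8,4.5,0,-3.2,-1,3.8,4.5,0,-3.2,-1,3.8,4.5,0,-3.5,-1,4.5,4.5,0,-3.5,-1]}}

```text
t: 2.7
tool_pos: [0.6202, -0.0382, 0.3192]
eef_rot: [-180.0, -0.1, -23.9]
wrist_force: [0.1, -0.1, 1.5]
gripper_width: 0.002
grip_force: 0.0
```

```bash
python3 - <<'E'
from fit import *
P=camera_params("wrist");im,d=camera("wrist");np.savez("w1.npz",im=im,d=d,P=P);cv2.imwrite("pics/w1.png",im[:,:,::-1])
print(read_state()["tool_pos"],read_state()["eef_rot"])
E
```

```text
[ 0.62392448 -0.03251749  0.31503933] [-179.84683106    0.20228561  -23.74907584]
```

View pics/w1.png

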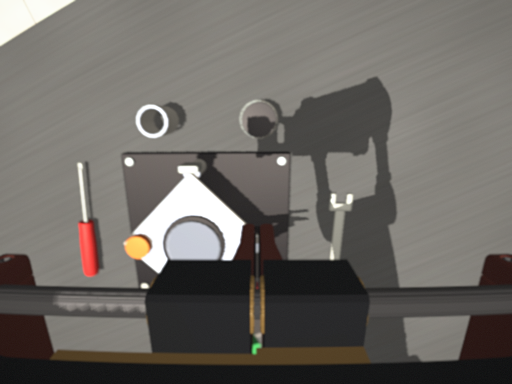

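The closed fingers hide the scale; only its green flag shows, at (348,257). The tube (121,152), jar (118,258), screwdriver and wrench are well clear. I'll rise and open the fingers to look between them.

>>> {"fn": "drive_tool", "kwargs": {"deltas": [0,0,5.5,0,1,-3.3,0.6,0,0,1,0,0,0,0,1,0,0,0,0,1,0,0,0,0,1,0,0,0,0,1]}}

```text
t: 3.5
tool_pos: [0.5865, -0.0341, 0.373]
eef_rot: [180.0, 0.1, -23.8]
wrist_force: [0.1, 0.4, 0.7]
gripper_width: 0.65
grip_force: 0.0
```

```bash
python3 - <<'E'
from fit import *
P=camera_params("wrist");im,d=camera("wrist");np.save("w2im.npy",im);np.save("w2d.npy",d)
import pickle;pickle.dump(P,open("w2P.pkl","wb"))
a=im[150:330,90:350,::-1];cv2.imwrite("pics/w2.png",cv2.resize(a,None,fx=3,fy=3,interpolation=cv2.INTER_CUBIC))
for n in("pointer_tip","index_mark","needle","press_pad"):
    for r in find_in("wrist",n)[:2]: print(n,r)
print(read_state()["tool_pos"],read_state()["eef_rot"])
E
```

```text
pointer_tip {'location': [235.8, 248.0], 'conf': 0.67}
index_mark {'location': [276.0, 233.7], 'conf': 0.78}
index_mark {'location': [240.6, 253.3], 'conf': 0.54}
needle {'location': [238.0, 247.6], 'conf': 0.97}
press_pad {'location': [211.9, 143.2], 'conf': 0.84}
[ 0.58629688 -0.03395543  0.37353772] [ 1.79997350e+02  5.72177086e-03 -2.38306154e+01]
```

View pics/w2.png

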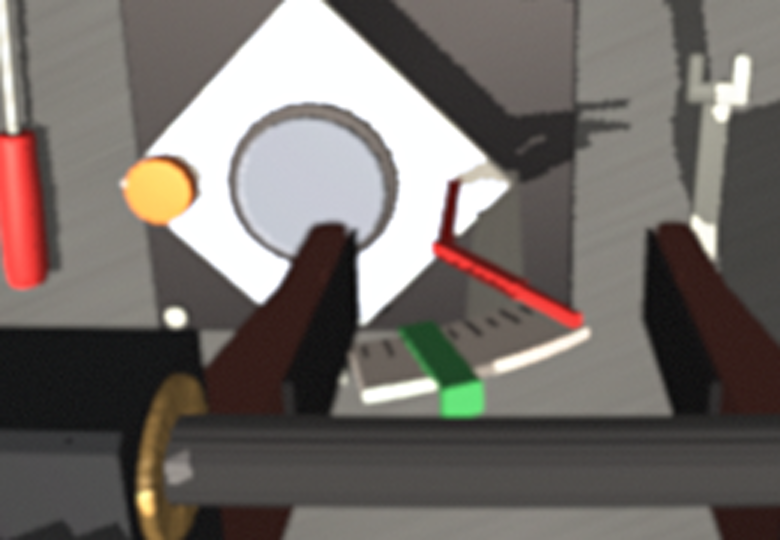

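```bash
python3 - <<'E'
from fit import *
import pickle
P=pickle.load(open("w2P.pkl","rb"));d=np.load("w2d.npy");im=np.load("w2im.npy")
a=np.radians(-23.8);ex=np.array([np.cos(a),np.sin(a),0]);ey=np.array([-np.sin(a),np.cos(a),0])
pad=np.argwhere(masks(im)["orange"]);print("pad",at_z("wrist",pad.mean(0),.093-.002,P),len(pad))
H=np.array([.5557,.0877,.075])
def onplane(cx,cy,x):
    o,r=ray("wrist",(150+cy/3,90+cx/3),P);X=o+r*((x-(o-H)@ex)/(r@ex))-H
    y,z=X@ey,X[2];return np.round([y*1e3,z*1e3,np.hypot(y,z)*1e3,np.degrees(np.arctan2(-y,z))],1)
for n,c in dict(tip=(579,320),ptr_mid=(510,284),bend=(443,248),mark_in=(419,326),mark_out=(457,385),mk_mid=(440,356),sc_out_l=(363,390),sc_out_r=(586,333)).items():
    i=(int(150+c[1]/3),int(90+c[0]/3));Xd=at_depth("wrist",(150+c[1]/3,90+c[0]/3),d[i],P)-H
    print(n,"x0",onplane(*c,0.),"x-5",onplane(*c,-.005),"x-10",onplane(*c,-.010),"dep",(np.array([Xd@ex,Xd@ey,Xd[2]])*1e3).round(1))
E
```

```text
pad [0.59163241 0.14747449 0.091     ] 24
tip x0 [-128.   159.9  204.8   38.7] x-5 [-128.9  150.3  198.1   40.6] x-10 [-129.9  140.8  191.6   42.7] dep [  -0.6 -128.1  158.7]
ptr_mid x0 [-103.2  129.5  165.6   38.5] x-5 [-103.3  119.   157.6   41. ] x-10 [-103.4  108.4  149.9   43.6] dep [   2.2 -103.1  134.1]
bend x0 [-74.3  93.3 119.2  38.5] x-5 [-73.5  81.5 109.7  42. ] x-10 [-72.6  69.8 100.7  46.1] dep [  2.  -74.6  98. ]
mark_in x0 [-70.1 164.4 178.7  23.1] x-5 [-69.1 155.  169.7  24. ] x-10 [-68.2 145.6 160.8  25.1] dep [ -7.5 -68.7 150.3]
mark_out x0 [-85.6 203.5 220.7  22.8] x-5 [-85.2 195.4 213.1  23.6] x-10 [-84.7 187.3 205.5  24.3] dep [ -7.2 -85.  191.8]
mk_mid x0 [-79.  185.5 201.6  23.1] x-5 [-78.4 176.8 193.4  23.9] x-10 [-77.7 168.1 185.2  24.8] dep [ -7.  -78.1 173.3]
sc_out_l x0 [-56.2 206.5 214.   15.2] x-5 [-54.8 198.5 205.9  15.4] x-10 [-53.4 190.5 197.9  15.7] dep [-12.3 -52.7 186.9]
sc_out_r x0 [-129.6  169.6  213.5   37.4] x-5 [-130.6  160.4  206.9   39.2] x-10 [-131.6  151.2  200.5   41. ] dep [ -13.8 -132.4  144.2]
```

The view is clear. The pointer is at 38.5° and the mark at about 24.2°, so the tilt needed is about 0.248 rad, a stroke of roughly 19.7 mm at the pad centre. Next I go above the pad with the hand turned, so its wide side lies along the hinge line.

>>> {"fn": "drive_tool", "kwargs": {"deltas": [0,2.2,0,10,-1,0,2.2,0,10,-1,0,2.2,0,10,-1,0,2.2,0,10,-1,0,2.2,0,10,-1,0,2.2,0,10,-1,0.1,2.2,0,10,-1,0.2,2.2,0,10,-1,0.1,2.4,0,10,-1,0,0,-6,0,-1,0,0,-6,0,-1,0,0,-6,0,-1]}}

```text
t: 5.25
tool_pos: [0.59, 0.1662, 0.1919]
eef_rot: [180.0, -0.0, 66.2]
wrist_force: [0.1, 0.3, -0.4]
gripper_width: 0.003
grip_force: 0.0
```

>>> {"fn": "drive_tool", "kwargs": {"deltas": [0,0,0,0,-1,0,0,0,0,-1]}}

```text
t: 5.5
tool_pos: [0.5913, 0.1663, 0.1972]
eef_rot: [179.8, -0.1, 66.2]
wrist_force: [-0.0, -0.2, 0.7]
gripper_width: 0.006
grip_force: 0.0
```

```bash
cat > chk.py <<'E'
from fit import *
a=np.radians(-23.8);ex=np.array([np.cos(a),np.sin(a),0]);ey=np.array([-np.sin(a),np.cos(a),0]);H=np.array([.5557,.0877,.075])
def pt(r,deg,x=0): t=np.radians(deg);return H+x*ex-r*np.sin(t)*ey+np.array([0,0,r*np.cos(t)])
def check():
    for c in("scene","top"):
        P=camera_params(c);im,d=camera(c);m=masks(im)["red"]
        q=[proj(c,pt(r,g)) for r in(120,204) for g in()]
        # red pixels on plane x=0 -> angle
        out=[]
        for rc in np.argwhere(m):
            o,r=ray(c,rc,P);X=o+r*(-(o-H)@ex/(r@ex))-H;y,z=X@ey,X[2];R=np.hypot(y,z)
            if .135<R<.2 and -.2<y<.05 and z>.05: out.append(np.degrees(np.arctan2(-y,z)))
        print(c,len(out),np.median(out).round(2) if out else None,np.std(out).round(2) if out else None)
        cv2.imwrite(f"last_{c}.png",im[:,:,::-1])
    s=read_state();tp=s["tool_pos"]-H;print(s["t"],s["tool_pos"].round(4),"mount x,y",(tp@ex).round(4),(tp@ey).round(4),"tip z",(s["tool_pos"][2]-.011).round(4),s["eef_rot"].round(1),"F",s["wrist_force"].round(1))
if __name__=="__main__": check()
E
python3 chk.py; python3 - <<'E'
from chk import *
for c in("scene","top"):
  for g in(38.5,24.2): print(c,g,[proj(c,pt(r,g)).round(1) for r in(.13,.195)])
im=cv2.imread("last_scene.png")[110:270,230:370]
cv2.imwrite("pics/s2.png",cv2.resize(im,None,fx=3.7,fy=3.7,interpolation=cv2.INTER_CUBIC))
E
```

```text
scene 82 37.42 2.58
top 12 38.68 10.09
5.6 [0.5922 0.1665 0.1991] mount x,y 0.0016 0.0868 tip z 0.1881 [179.6  -0.3  66.2] F [ 0.3 -0.4  1. ]
scene 38.5 [array([166. , 290.1]), array([137.7, 286.5])]
scene 24.2 [array([170.4, 294.3]), array([143.2, 293. ])]
top 38.5 [array([236.1, 253.3]), array([242.4, 268.3])]
top 24.2 [array([231.6, 243.5]), array([235.4, 253.1])]
```

View pics/s2.png

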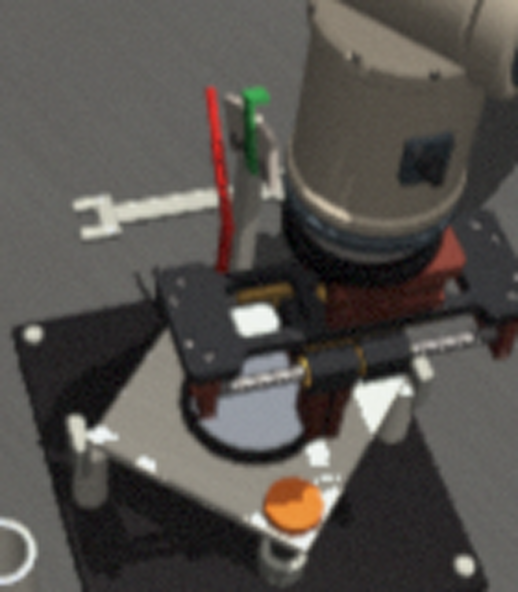

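The scene view shows the hand above the pad. The pointer (red, crop x≈215) and the mark (green, x≈255) are both visible and untouched. The pose reading drifted a little, so I'll let it settle.

>>> {"fn": "drive_tool", "kwargs": {"deltas": [0,0,0,0,-1,0,0,0,0,-1,0,0,0,0,-1]}}

```text
t: 5.98
tool_pos: [0.5904, 0.1661, 0.1942]
eef_rot: [180.0, -0.0, 66.2]
wrist_force: [0.3, -0.8, -0.1]
gripper_width: 0.004
grip_force: 0.0
```

>>> {"fn": "drive_tool", "kwargs": {"deltas": [0,0,0,0,-1]}}

```text
t: 6.1
tool_pos: [0.5902, 0.1661, 0.1936]
eef_rot: [-180.0, 0.0, 66.2]
wrist_force: [0.1, -0.1, -0.9]
gripper_width: -0.003
grip_force: 0.0
```

>>> {"fn": "drive_tool", "kwargs": {"deltas": [0,0,-5,0,-1,0,0,-1,0,-1,0,0,0,0,-1,0,0,0,0,-1]}}

```text
t: 6.6
tool_pos: [0.591, 0.1663, 0.1358]
eef_rot: [179.9, -0.1, 66.2]
wrist_force: [-0.2, -0.1, 0.2]
gripper_width: 0.001
grip_force: 0.0
```

>>> {"fn": "drive_tool", "kwargs": {"deltas": [0,0,0,0,-1]}}

```text
t: 6.72
tool_pos: [0.591, 0.1663, 0.1356]
eef_rot: [179.9, -0.1, 66.2]
wrist_force: [-0.9, -0.2, -0.5]
gripper_width: 0.008
grip_force: 0.0
```

>>> {"fn": "drive_tool", "kwargs": {"deltas": [-0.1,-0.2,-0.5,0,-1,0,0,-0.5,0,-1,0,0,-0.5,0,-1,0,0,-0.5,0,-1,0,0,-0.3,0,-1,0,0,0,0,-1,0,0,0,0,-1,0,0,0,0,-1]}}

```text
t: 7.72
tool_pos: [0.5894, 0.1641, 0.1109]
eef_rot: [180.0, -0.0, 66.2]
wrist_force: [0.8, 0.0, -0.4]
gripper_width: 0.007
grip_force: 0.0
```

>>> {"fn": "drive_tool", "kwargs": {"deltas": [0,0,-0.2,0,-1,0,0,-0.2,0,-1,0,0,-0.2,0,-1,0,0,-0.2,0,-1,0,0,-0.2,0,-1,0,0,-0.2,0,-1,0,0,-0.2,0,-1,0,0,0,0,-1,0,0,0,0,-1,0,0,0,0,-1]}}

```text
t: 8.98
tool_pos: [0.5897, 0.165, 0.0987]
eef_rot: [179.9, -0.2, 66.2]
wrist_force: [-1.6, 1.2, 7.6]
gripper_width: 0.003
grip_force: 4.0
```

```bash
python3 chk.py; python3 - <<'E'
import cv2
im=cv2.imread("last_scene.png")[110:270,230:370]
cv2.imwrite("pics/s3.png",cv2.resize(im,None,fx=3.7,fy=3.7,interpolation=cv2.INTER_CUBIC))
E
```

```text
scene 74 32.79 2.98
top 10 33.63 7.8
9.075 [0.5897 0.165  0.0987] mount x,y -0.0001 0.0845 tip z 0.0877 [179.9  -0.2  66.2] F [-2.9  2.   7.6]
```

View pics/s3.png

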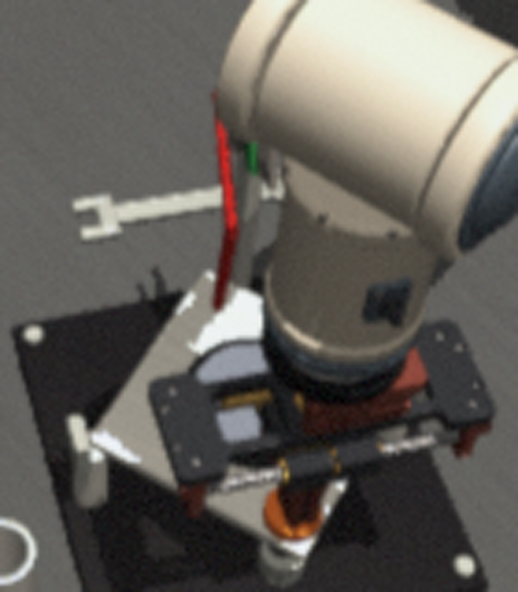

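The scene view shows the pad under the fingers and the pointer moving, about 5° so far of roughly 14.3°. The upper scale is partly hidden by the arm. I'll press on in small steps and measure again.

>>> {"fn": "drive_tool", "kwargs": {"deltas": [0,0,-0.2,0,-1,0,0,-0.2,0,-1,0,0,-0.2,0,-1,0,0,-0.2,0,-1,0,0,-0.1,0,-1,0,0,0,0,-1,0,0,0,0,-1]}}

```text
t: 9.95
tool_pos: [0.5901, 0.1658, 0.091]
eef_rot: [179.9, -0.3, 66.2]
wrist_force: [-3.9, 4.4, 11.5]
gripper_width: 0.006
grip_force: 6.1
```

```bash
python3 chk.py; python3 - <<'E'
from chk import *
a=cv2.imread("last_top.png")[205:275,195:295];b=cv2.imread("last_scene.png")[120:200,255:335]
cv2.imwrite("pics/s4.png",np.hstack([cv2.resize(a,(500,350),interpolation=cv2.INTER_CUBIC),cv2.resize(b,(300,350))]))
E
```

```text
scene 66 26.64 3.0
top 8 28.28 7.37
10.05 [0.5901 0.1658 0.0911] mount x,y -0.0001 0.0853 tip z 0.0801 [179.9  -0.3  66.2] F [-3.1  4.3 11. ]
```

View pics/s4.png

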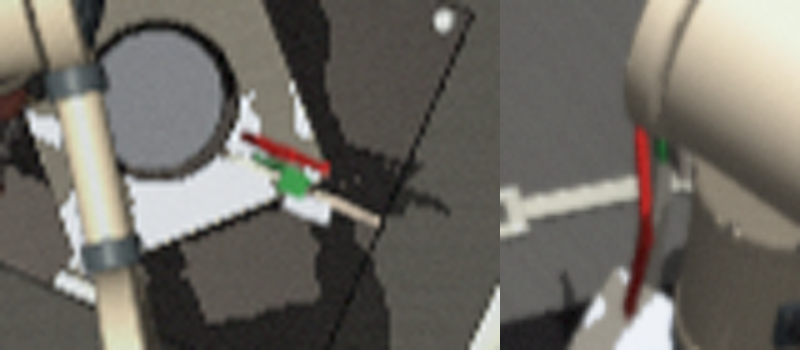

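The left half (top camera) shows the red tip at crop (328,165), still about 15 mm short of the green mark at (293,182) along the scale. About 4° remains, so I'll continue carefully.

>>> {"fn": "drive_tool", "kwargs": {"deltas": [0,0,-0.15,0,-1,0,0,-0.15,0,-1,0,0,-0.1,0,-1,0,0,0,0,-1,0,0,0,0,-1]}}

```text
t: 10.68
tool_pos: [0.5901, 0.1659, 0.0875]
eef_rot: [179.8, -0.3, 66.2]
wrist_force: [-3.5, 5.3, 13.2]
gripper_width: 0.001
grip_force: 7.0
```

```bash
cp last_top.png prev_top.png; python3 chk.py; python3 - <<'E'
from chk import *
P=camera_params("top")
def tipflag(f):
    im=cv2.imread(f)[:,:,::-1].copy();m=masks(im)
    w=lambda k:np.array([p for p in np.argwhere(m[k]) if 225<p[0]<255 and 235<p[1]<280])
    for k in("red","green"):
        Y=[]
        for p in w(k): 
            o,r=ray("top",p,P);X=o+r*((.075+(.165 if k=="red" else .19))-o[2])/r[2]-H;Y.append((X@ex*1e3,X@ey*1e3))
        Y=np.array(Y);print(f,k,len(Y),"y min/max/med",Y[:,1].min().round(1),Y[:,1].max().round(1),np.median(Y[:,1]).round(1), np.sort(Y[:,1])[:12].round(0))
for f in("pics/top0.png","prev_top.png","last_top.png"): tipflag(f)
a=cv2.imread("last_top.png")[220:260,230:290]
cv2.imwrite("pics/s5.png",cv2.resize(a,(780,520),interpolation=cv2.INTER_CUBIC))
E
```

```text
scene 58 24.19 2.61
top 6 25.92 3.96
10.775 [0.5901 0.1659 0.0875] mount x,y -0.0001 0.0855 tip z 0.0765 [179.8  -0.3  66.2] F [-4.4  3.4 13.7]
pics/top0.png red 53 y min/max/med -128.6 -71.6 -106.7 [-129. -128. -127. -126. -125. -124. -124. -123. -122. -121. -120. -119.]
pics/top0.png green 15 y min/max/med -91.8 -80.8 -86.2 [-92. -91. -90. -89. -88. -87. -86. -86. -85. -84. -84. -83.]
prev_top.png red 34 y min/max/med -99.0 -58.3 -78.7 [-99. -98. -97. -97. -96. -95. -94. -93. -90. -88. -87. -86.]
prev_top.png green 18 y min/max/med -91.8 -80.8 -85.7 [-92. -91. -90. -89. -89. -88. -87. -86. -86. -85. -84. -84.]
last_top.png red 29 y min/max/med -90.3 -58.3 -73.5 [-90. -88. -87. -85. -83. -82. -80. -79. -78. -77. -76. -76.]
last_top.png green 19 y min/max/med -91.8 -75.7 -85.2 [-92. -91. -90. -89. -89. -88. -87. -86. -86. -85. -84. -84.]
```

View pics/s5.png

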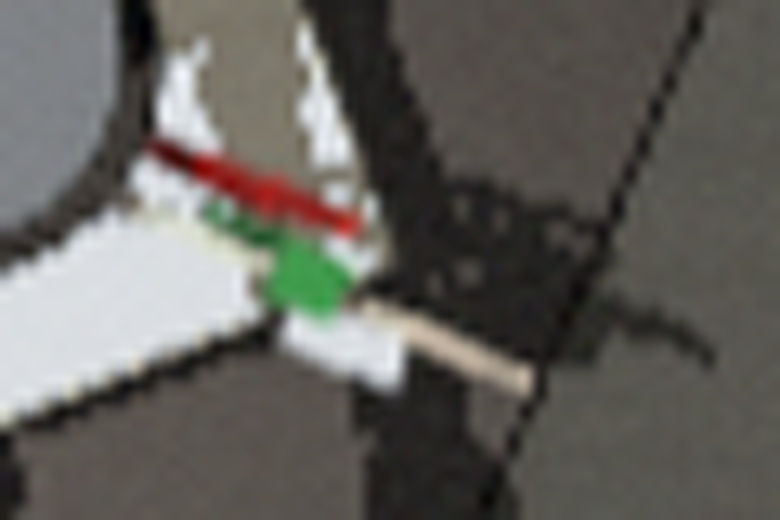

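The tip (crop 360,228) now sits roughly 4 mm along the scale short of the mark centre (315,280). That is about 1.1° to go, so one last small step of 1.4 mm.

>>> {"fn": "drive_tool", "kwargs": {"deltas": [0,0,-0.07,0,-1,0,0,-0.07,0,-1,0,0,0,0,-1,0,0,0,0,-1]}}

```text
t: 11.28
tool_pos: [0.5902, 0.166, 0.0863]
eef_rot: [179.8, -0.3, 66.2]
wrist_force: [-4.8, 4.3, 15.0]
gripper_width: 0.005
grip_force: 7.2
```

```bash
python3 chk.py; python3 - <<'E'
from chk import *
P=camera_params("top")
im=cv2.imread("last_top.png")[:,:,::-1].copy();m=masks(im)
for k in("red","green"):
    Y=[]
    for p in np.argwhere(m[k]):
        if 225<p[0]<255 and 235<p[1]<280:
            o,r=ray("top",p,P);X=o+r*((.24 if k=="red" else .265)-o[2])/r[2]-H;Y.append(X@ey*1e3)
    print(k,np.sort(Y)[:8].round(1),max(Y))
a=cv2.imread("last_top.png")[220:260,230:290]
cv2.imwrite("pics/s6.png",cv2.resize(a,(780,520),interpolation=cv2.INTER_CUBIC))
E
```

```text
scene 52 23.63 2.44
top 5 24.03 3.12
11.375 [0.5902 0.1659 0.0863] mount x,y -0.0 0.0855 tip z 0.0753 [179.8  -0.3  66.2] F [-5.1  4.2 14. ]
red [-85.8 -84.8 -82.5 -80.3 -79.3 -77.1 -74.8 -73.8] -56.06596375049271
green [-91.8 -90.6 -89.6 -89.3 -88.7 -88.4 -87.4 -86.5] -75.72422066449583
```

View pics/s6.png

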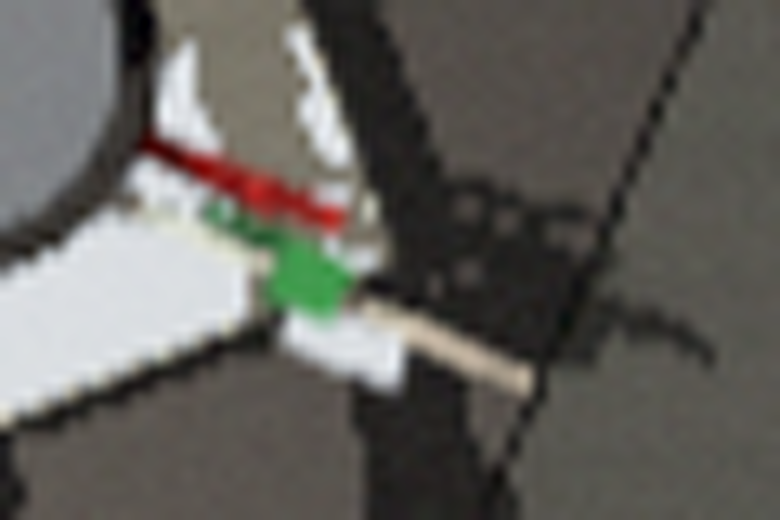

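The tip end (345,217) lies level with the mark's centre along the scale, so it's over the mark. I'll hold, then release.

>>> {"fn": "drive_tool", "kwargs": {"deltas": [0,0,0,0,-1,0,0,0,0,-1,0,0,0,0,-1,0,0,0,0,-1,0,0,0,0,-1,0,0,0,0,-1,0,0,0,0,-1,0,0,0,0,-1,0,0,0,0,-1,0,0,0,0,-1]}}

```text
t: 12.62
tool_pos: [0.5901, 0.166, 0.0863]
eef_rot: [179.8, -0.3, 66.2]
wrist_force: [-4.3, 4.6, 14.5]
gripper_width: 0.008
grip_force: 7.2
```

>>> {"fn": "drive_tool", "kwargs": {"deltas": [0,0,0.3,0,-1,0,0,0.3,0,-1,0,0,0.3,0,-1,0,0,0.3,0,-1,0,0,0.3,0,-1,0,0,0.3,0,-1,0,0,0.3,0,-1,0,0,0.3,0,-1,0,0,0.5,0,-1,0,0,1,0,-1,0,0,2,0,-1,0,0,3,0,-1]}}

```text
t: 14.12
tool_pos: [0.589, 0.164, 0.1722]
eef_rot: [-180.0, 0.0, 66.2]
wrist_force: [0.6, -0.2, 0.4]
gripper_width: 0.003
grip_force: 0.0
```

>>> {"fn": "drive_tool", "kwargs": {"deltas": [0,0,4,0,-1,0,0,5,0,-1,0,3,5,0,-1,0,4,0,0,-1,0,3,0,0,-1,0,1,0,0,-1,0,0,0,0,-1,0,0,0,0,-1,0,0,0,0,-1,0,0,0,0,-1,0,0,0,0,-1,0,0,0,0,-1]}}

```text
t: 15.62
tool_pos: [0.5892, 0.274, 0.3113]
eef_rot: [-180.0, 0.0, 66.2]
wrist_force: [0.0, -0.5, 0.3]
gripper_width: 0.006
grip_force: 0.0
```

```bash
python3 chk.py; cp last_scene.png pics/s7.png
```

```text
scene 85 37.48 2.71
top 12 38.68 10.09
15.725 [0.5892 0.2741 0.3113] mount x,y -0.0445 0.1841 tip z 0.3003 [180.   -0.   66.2] F [-1.  -0.4  0.6]
```

View pics/s7.png

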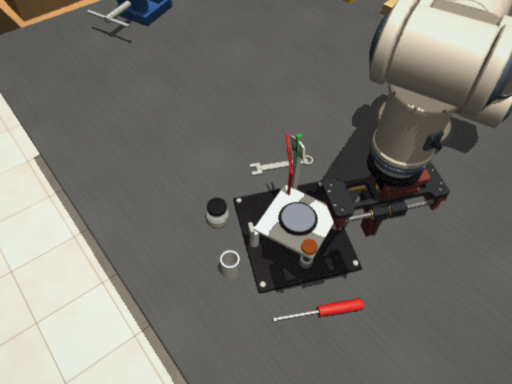

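The arm is clear, the pointer is back at its rest angle (37.5° now, 37.4° at the start), and every bystander is where it was, so I'm handing in.

```bash
python3 -c "
from plant import *
print(hand_in())"
```

```text
the job is handed in; nothing more can be done
None
```

I pressed the pad until the pointer stood over the green mark (to about 2 mm by the top camera), held it over a second, let it spring fully back, moved clear and handed in; no verdict came back.

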